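# Push a carton up a sloping rack, home against its sprung top stop

### The arm

A 6-joint arm with a two-finger parallel gripper is mounted at the origin on a cart in front of the work surface, level with it; the furniture and walls round the work are solid. World frame = base frame: x ahead of the robot, y to its left, z up, the work surface at z = 0. Lengths are in mm, angles in rad, forces in N, time in s.
With the tool pointing down it reaches from about 375 to 900 mm from the base axis. Payload 3.1 kg.
Tool frame: the origin (TCP) lies midway between the tips of the shut fingers; the grasp point (between the pads) lies 19 mm behind it; z points along the fingers, y is the line along which they close (so a half turn about z gives the same grasp; the last joint's range is limited). The gripper opens to 85 mm and grips with 20 to 120 N. Pads are 22 mm wide; open, the fingers measure 114 mm over their backs; the gripper's body (76 mm by 85 mm) begins 54 mm behind the grasp point. The pads swing forward as they close: fully open they stand 13 mm farther back than shut.
Start: joints at [1.067, 0.527, 1.433, -0, 1.181, -0.178], TCP at [200.001, 592.112, 231.31] pointing down, gripper open.
Joint ranges: [-3.08, 3.08], [-0.75, 2.2], [0.22, 2.44], [-1.43, 4.57], [0, 2.65], [-2.85, 2.85]. Speed limits (rad/s): [2.79, 2.79, 3.14, 3.14, 3.14, 3.14].

### API

Orientations are given as a rotation vector (axis times angle).
In Python, from rig import * gives the robot as it stands. Calls block until the motion is done:
- goto(position, orientation): joint-space move of the TCP to a pose.
- line_to(position, rate=150, attitude=None): straight line of the TCP; attitude=None keeps the orientation; rate is the mean speed in mm/s.
- movej(angles): joint-space move.
- move_gripper(opening): opening from 0.0 (shut) to 1.0 (fully open); the grip force is fixed at half the most; returns when the fingers have stopped.
- hold(seconds).
- ik(position, orientation): joint angles nearest the present ones, or None.
- camera(name): name is "side" or "top" or "wrist"; returns a dict with "img" (480x640x3 uint8, red, green, blue), "range_z" (480x640 float32, mm along the optical axis (not along the pixel's ray), 0 where there is no reading), "fx", "fy", "cx", "cy" (pixels), "distortion" ([k1, k2, p1, p2, k3] as OpenCV has them; the pictures are not rectified), "origin" and "attitude" of the camera in the world. Camera axes: x right, y up, looking along -z (the intrinsics and any distortion apply to the point x, -y, -z); pixel columns grow to the right and rows downward; lengths in mm; the calibration is good to about 2 mm. A picture is of the moment at which its call begins.
A pose or a line that the arm cannot do raises IKError and nothing moves.
- job_done(): hands the job in; it is judged then, once.
Readings, each from a call of its own:
- current_time_s(): time.
- current_joint_positions(): joint angles.
- current_qd(): joint speeds.
- current_tau(): joint torques, N m.
- current_tool_pos(): TCP position.
- current_tcp_rot(): TCP orientation.
- current_force(): force on the tool from outside, world axes, zero at the start.
- current_ft_torque(): the same for the moment, N m.
- current_gripper_width(): opening from 0.0 (shut) to 1.0 (fully open).
- current_finger_force(): force on a finger pad.
Only numpy, scipy, OpenCV 4.12 (cv2) and the standard library are available. Lean on these libraries where they do the work, as an engineer would, in place of code of your own. Each camera call takes 0.05 s, during which the arm holds its last target. There are 200 camera calls.

### The job

Put the small flat carton that lies on the hob cover board onto the open foot of the sloping wooden rack, lengthways, then push it up the slope between the guide rails and under the hood until the rubber bumper is pushed right in and the carton is fully home at the top stop. Keep it pressed there firmly for about half a second (push with some 10 N; the carton dents if squeezed against the stop with 20 N), then let go and leave it lying on the slope, resting against the bumper. Leave the things standing round about where they are.

Things in the scene. Friction and masses are not known exactly. Their poses are not given: they have to be found in the camera images.
- carton: Small printed cardboard carton, a rigid plain box 92 mm (own x) by 55 mm (own y) by 40 mm high (own z), mass 0.14 to 0.28 kg. Origin: centre of its underside. At the start it lies flat on the board, to the left of the rack. Grasp it across the 55 mm width.
- rack: Pale wooden sloping rack, fixed on the board, open foot towards the robot. Origin: middle of the foot's front edge, at the board's top. Own x: level, uphill heading; y across; z up. Ramp 104 mm wide, 270 mm long along the slope, rising at 10 degrees; its surface is 10 mm above the origin at the foot edge. First 80 mm: open apron without rails. Carton on ramp: friction 0.35 to 0.55, stays put.
- stop: Top stop under the hood; same frame as the rack. A steel plate on a setscrew, set anew each time and not measured: the carton is home with its leading end anywhere from 230 to 250 mm up the slope from the foot edge. A rubber bumper (44 x 28 mm, centre 22 mm above the ramp) stands 8 mm out from it, gives at about 0.2 N, goes dead at the plate; its 0.2 N does not push the carton back.
- board: Wooden hob cover board, fixed, 480 x 560 x 16 mm; origin at the centre of its underside; its top is at z = 0.016 m.
- cumin: Bystander: spice jar, 43 mm diameter, 108 mm tall, standing on the board; origin at the centre of its base.
- toothpicks: Bystander: little clear jar with a lid, 45 mm diameter, 87 mm tall; origin at the centre of its base.
- yoghurt: Bystander: yoghurt pot, 72 mm diameter, 71 mm tall; origin at the centre of its base.
- glass: Bystander: upturned drinking glass, 81 mm diameter, 91 mm tall; origin at the centre of its base.
- rails (a point): Point on the ramp surface, middle line, 113 mm up the slope from the foot edge: here the straight guide rails begin (61 mm apart, 14 mm high, 8 mm thick, up to the top). From 80 mm up to here flared rails narrow the way from 88 to 61 mm.
- hood (a point): Point on the ramp surface, middle line, 196 mm up the slope from the foot edge: front of the hood, a roof 48 mm clear above the ramp, 6 mm thick, reaching to the top end on side cheeks. The carton reaches the stop only by sliding in under it.

How it is judged (in metres and radians):
On the way, in this order (a step that is already met when the one before it is completed fails the run):
1. the carton lies lengthways on the open foot of the rack (contact force between carton and rack above 0.3 N and x of carton in the frame of rack between 0.02 and 0.13 m and y of carton in the frame of rack between -0.03 and 0.03 m and angle between the x axis of carton and the x axis of rack, either way round below 0.4 rad and angle between carton's own z axis and vertical between 0.1 and 0.25 rad), for 0.2 s.
2. the carton is held pressed home at the top stop with more than 2 N (contact force between carton and stop above 2 N), for 0.3 s.
At the end, for the whole second after the job is handed in: The carton lies at rest flat on the slope between the rails (within 10 mm of the middle line, lengthways within about 10 degrees), under the hood and touching the bumper of the top stop, after having been pressed home there with more than 2 N for 0.3 s (contact force between carton and stop above 0.05 N and contact force between carton and rack above 0.5 N and x of carton in the frame of rack above 0.165 m and y of carton in the frame of rack between -0.01 and 0.01 m and angle between the x axis of carton and the x axis of rack, either way round below 0.25 rad and angle between carton's own z axis and vertical between 0.12 and 0.23 rad and linear speed of carton below 0.01 m/s).
It fails at once if the carton is pressed against the top stop with 20 N or more (contact force between carton and stop above 20 N).
It fails at once if a bystander is moved by more than 30 mm (distance of any of cumin, toothpicks, yoghurt, glass from where it was at the start of the episode above 0.03 m).
It also fails if it takes over 70 s, if anything falls off the work surface, if the arm or the gripper's body presses on something with over 40 N, if the wrist force passes 120 N, or if a joint passes its speed limit or range.

## Working session

There is one attempt and no reset: what is moved stays moved. The work goes in short steps, each a Python script; the robot and the scene stay as the last script left them, time stands still between calls to the robot, and variables do not carry over. Pictures are saved under pics/ and viewed, at most 10 in all, crops included, and the job is handed in when it is done.

```bash
ls; mkdir -p pics; cat > h.py <<'E'
from rig import *
import numpy as np, cv2
from scipy.spatial.transform import Rotation as R
def cloud(c):
    z=c["range_z"].astype(float); h,w=z.shape
    K=np.array([[c["fx"],0,c["cx"]],[0,c["fy"],c["cy"]],[0,0,1.]])
    v,u=np.mgrid[:h,:w]
    p=cv2.undistortPoints(np.stack([u,v],-1).reshape(-1,1,2).astype(float),K,np.array(c["distortion"],float)).reshape(h,w,2)
    P=np.stack([p[...,0]*z,-p[...,1]*z,-z],-1)
    a=np.array(c["attitude"],float)
    M=R.from_rotvec(a).as_matrix() if a.size==3 else a.reshape(3,3)
    W=P@M.T+np.array(c["origin"]); W[z<=0]=np.nan
    return W
def snap(n,f):
    c=camera(n); cv2.imwrite("pics/"+f,c["img"][...,::-1]); return c,cloud(c)
E
python3 - <<'E'
from h import *
for n in ["top","side"]:
    c,W=snap(n,n+"1.png"); np.savez("/tmp/%s.npz"%n,W=W,img=c["img"])
    print(n,c["origin"],c["attitude"],c["fx"],c["distortion"])
print(current_time_s(),current_tcp_rot())
E
```

```text
pics
top [340.55596585 -27.75024638 970.91746887] [ 0.15209398 -0.17423406 -1.66990339] 448.11426292761337 [-0.03912864  0.          0.          0.          0.        ]
side [-239.03163627 -218.67715844 1146.48578347] [ 0.53964035 -0.4274996  -1.3289087 ] 608.4075117372633 [-0.06607279  0.          0.          0.          0.        ]
0.1 [-5.09450563e-01 -3.09933044e+00  2.94622997e-03]
```

View pics/top1.png

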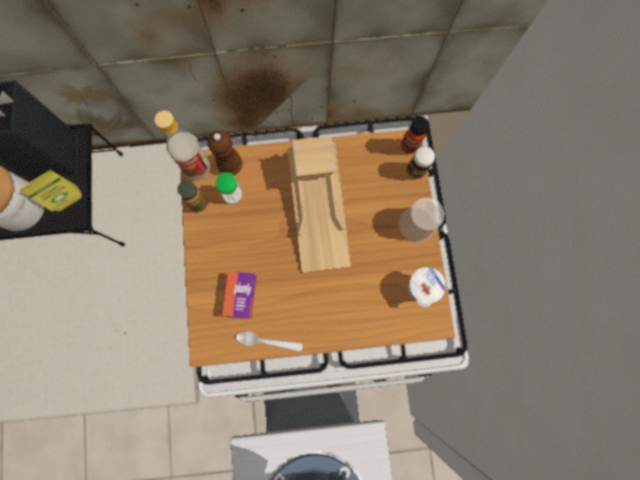

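View pics/side1.png

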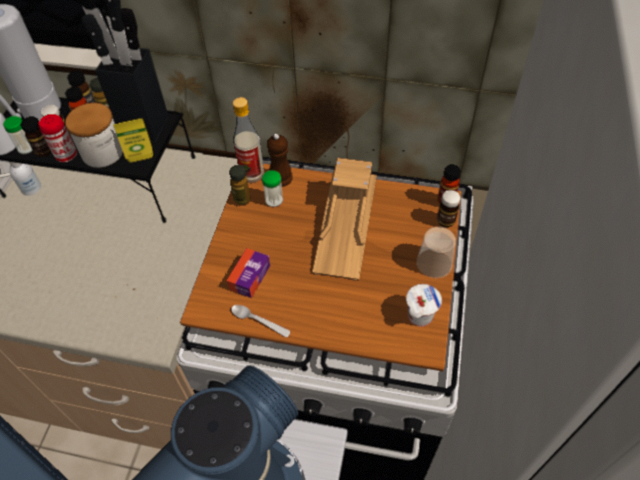

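The top view shows the carton at about (240,295), the rack foot edge from (302,271) to (350,267) and the hood at about (313,158). The jars stand behind on the left, the glass and yoghurt on the right, and a spoon lies near the carton. Next I'll measure from the depth.

```bash
python3 - <<'E'
from h import *
for n,cb,rb in [("top",(215,262,265,325),(285,355,130,275)),("side",(222,280,245,302),(305,385,150,285))]:
    d=np.load("/tmp/%s.npz"%n); W=d["W"]; img=d["img"].astype(int)
    def box(b): return W[b[2]:b[3],b[0]:b[1]].reshape(-1,3), img[b[2]:b[3],b[0]:b[1]].reshape(-1,3)
    P,C=box(cb)
    m=(P[:,2]>50)&(P[:,2]<62); Q=P[m]
    r=cv2.minAreaRect(Q[:,:2].astype(np.float32)); print(n,"carton",m.sum(),np.median(Q[:,2]),r, cv2.boxPoints(r).round().tolist())
    P,C=box(rb); 
    b=P[(P[:,2]>5)&(P[:,2]<20)]; print(" board z",np.median(b[:,2]))
    # ramp: plane with 10deg slope: RANSAC-free: points z 28..58 wood
    m=(P[:,2]>24)&(P[:,2]<75)&(P[:,0]<800); Q=P[m]
    for _ in range(6):
        A=np.c_[Q[:,:2],np.ones(len(Q))]; k=np.linalg.lstsq(A,Q[:,2],rcond=None)[0]
        res=Q[:,2]-A@k; Q=Q[abs(res)<max(2.5,1.5*res.std())]
    print(" ramp",len(Q),k,np.degrees(np.arctan(np.hypot(*k[:2]))),"heading",np.degrees(np.arctan2(k[1],k[0])),res.std())
    m=abs(P[:,2]-np.c_[P[:,:2],np.ones(len(P))]@k)<3; m&=P[:,2]>23
    r=cv2.minAreaRect(P[m][:,:2].astype(np.float32)); print(" ramp rect",cv2.boxPoints(r).round().tolist(),r)
    m=(P[:,2]>90)&(P[:,2]<150);r=cv2.minAreaRect(P[m][:,:2].astype(np.float32)); print(" hood",cv2.boxPoints(r).round().tolist(),r,P[m][:,2].max())
E
```

```text
top carton 1223 54.67437713861193 ((435.09503173828125, 110.72109985351562), (56.12435531616211, 92.17353057861328), 78.81480407714844) [[384.0, 92.0], [475.0, 74.0], [486.0, 129.0], [395.0, 147.0]]
 board z 14.51203291588547
 ramp 3726 [ 1.73653130e-01  4.14018548e-03 -5.66545106e+01] 9.85409618550211 heading 1.3657699300408364 1.2456261719928088
 ramp rect [[471.0, -23.0], [472.0, -127.0], [738.0, -123.0], [736.0, -19.0]] ((604.2413330078125, -72.96871185302734), (265.5901794433594, 104.24234008789062), 0.9724373817443848)
 hood [[653.0, -32.0], [655.0, -113.0], [730.0, -111.0], [728.0, -30.0]] ((691.59619140625, -71.50106811523438), (74.97991943359375, 81.14906311035156), 1.2212315797805786) 127.80714845271223
side carton 924 54.26986283764916 ((436.23309326171875, 109.61386108398438), (57.930973052978516, 95.88884735107422), 78.21988677978516) [[383.0, 91.0], [477.0, 71.0], [489.0, 128.0], [395.0, 148.0]]
 board z 14.215648359387728
 ramp 2439 [ 1.73531698e-01  4.97727701e-03 -5.69918375e+01] 9.848566874254024 heading 1.642920606025308 1.3572876207456177
 ramp rect [[470.0, -24.0], [472.0, -128.0], [741.0, -124.0], [739.0, -19.0]] ((605.6697998046875, -73.75578308105469), (269.17498779296875, 104.46686553955078), 0.9392886161804199)
 hood [[653.0, -32.0], [655.0, -114.0], [733.0, -112.0], [731.0, -30.0]] ((693.3247680664062, -72.15495300292969), (78.29181671142578, 81.58686065673828), 1.45607328414917) 128.57179105393448
```

```bash
cat >> h.py <<'E'
def att(yaw,tilt=0):  # tool y heading = yaw+90deg, tool x = -heading; pitched up-slope by tilt (deg)
    M=(R.from_euler('z',yaw,degrees=True)*R.from_euler('y',-tilt,degrees=True)).as_matrix()
    return R.from_matrix(M@np.diag([-1.,1,-1])).as_rotvec()
FOOT=np.array([471.5,-75.8]); HEAD=1.2; Z0=26.
def ramp(s,n,y=0):  # s along slope, n normal height, y across
    t=np.radians(10); x=s*np.cos(t)-n*np.sin(t); z=s*np.sin(t)+n*np.cos(t)
    h=np.radians(HEAD); return [FOOT[0]+x*np.cos(h)-y*np.sin(h),FOOT[1]+x*np.sin(h)+y*np.cos(h),Z0+z]
E
python3 - <<'E'
from h import *
a=att(-11.5); p=[435.5,110]
for q in ([*p,150],[*p,24]): print(ik(q,a))
print(ik(ramp(50,70),att(HEAD,10)),ik(ramp(130,10),att(HEAD,10)))
goto([*p,150],a)
snap("wrist","w1.png")
line_to([*p,24],rate=60); print(current_tool_pos(),current_force())
move_gripper(0.0); print(current_gripper_width(),current_finger_force(),current_time_s())
line_to([*p,130],rate=80); print(current_gripper_width(),current_force(),current_tool_pos())
snap("side","s2.png")
E
```

```text
[-2.29687954e-03  4.31903417e-01  1.94426807e+00 -4.44089210e-16
  7.65421163e-01 -1.37238034e+00]
[-2.29687954e-03  6.98122997e-01  2.01912704e+00 -8.88178420e-16
  4.24342615e-01 -1.37238034e+00]
[-0.40689557  0.54474684  1.94961054  0.15281947  0.49302888 -2.12773925] [-0.33780882  0.69741789  1.75147486  0.12043366  0.532248   -2.02844827]
[435.66182166 110.0276331   24.23198759] [-0.82536567  0.69998677  0.01325129]
0.6373193447943504 64.46296334266663 4.75
0.6352765663871874 [ 0.12961023  0.55238923 -3.14873297] [435.1665163  109.97983474 129.59014147]
```

```bash
python3 -c "
import cv2,numpy as np
a=cv2.imread('pics/w1.png');b=cv2.imread('pics/s2.png')[150:390,180:500]
cv2.imwrite('pics/c2.png',np.hstack([cv2.resize(a,(400,300)),cv2.resize(b,(400,300))]))"
```

```text
(no output)
```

View pics/c2.png

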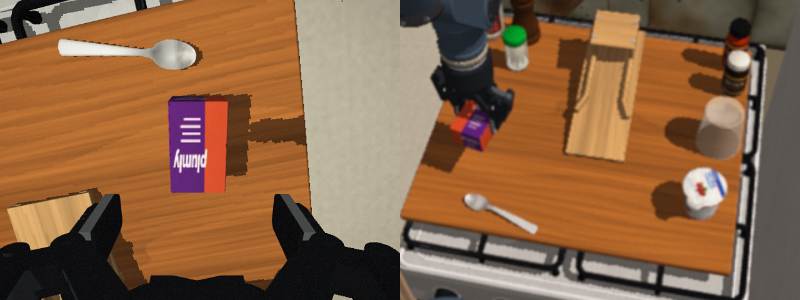

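The picture shows the carton hanging level between the fingers, and the gripper width agrees with 55 mm. I'll place it now.

```bash
python3 - <<'E'
from h import *
a=att(HEAD,10)
goto(ramp(50,90),a); line_to(ramp(50,20),rate=80)
f0=current_force(); n=20
while n>5:
    n-=1; line_to(ramp(50,n),rate=20)
    f=current_force()-f0
    if f[2]>2.0: break
print("n",n,f,current_time_s(),current_tool_pos())
hold(0.2); move_gripper(1.0); hold(0.5)
line_to(ramp(50,90),rate=120)
# stand-off so top camera sees
goto(ramp(-45,120),a)
c,W=snap("top","t3.png"); P=W[100:300,260:380].reshape(-1,3); I=c["img"][100:300,260:380].reshape(-1,3).astype(int)
m=(P[:,2]>40)&(I[:,2]>I[:,1]+25); print(m.sum(),np.nanmean(P[m],0))
c,W=snap("wrist","w3.png"); print(current_time_s())
a=cv2.imread('pics/w3.png');b=cv2.imread('pics/t3.png')[90:330,200:520]
cv2.imwrite('pics/c3.png',np.hstack([cv2.resize(a,(400,300)),cv2.resize(b,(400,300))]))
E
```

```text
n 16 [ 0.13736294 -0.72620012  2.0399719 ] 9.1083 [517.92269165 -74.80008075  50.35418941]
596 [509.33272427 -84.20737248  80.43838104]
11.575
```

View pics/c3.png

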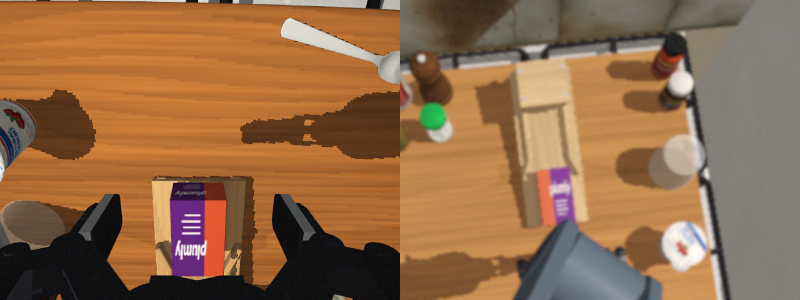

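The left (wrist) view shows the carton lengthways on the foot, and the top view agrees. I'll get its exact pose from the wrist depth.

```bash
python3 - <<'E'
from h import *
a=att(HEAD,10)
move_gripper(0.0)
goto(ramp(-45,120),a)
c,W=snap("wrist","w4.png"); P=W.reshape(-1,3); I=c["img"].reshape(-1,3).astype(int)
h=np.radians(HEAD);t=np.radians(10); d=P-np.array([*FOOT,Z0]); X=d[:,0]*np.cos(h)+d[:,1]*np.sin(h); Y=-d[:,0]*np.sin(h)+d[:,1]*np.cos(h)
S=X*np.cos(t)+d[:,2]*np.sin(t); N=-X*np.sin(t)+d[:,2]*np.cos(t)
m=(N>34)&(N<48)&(S>-30)&(S<180)&(abs(Y)<60)
Q=np.c_[S,Y][m].astype(np.float32); print(m.sum(),np.median(N[m]),cv2.minAreaRect(Q),cv2.boxPoints(cv2.minAreaRect(Q)).round(1).tolist())
k=np.linalg.lstsq(np.c_[Q,np.ones(len(Q))],N[m],rcond=None)[0];print("tilt rel",k)
m=(abs(N)<4)&(S>-10)&(S<100)&(abs(Y)<70);print("ramp Y",np.percentile(Y[m],[1,99]),"S min",np.percentile(S[m],1),np.median(N[m]))
print(current_time_s(),current_gripper_width(),[current_force().round(2).tolist() for _ in range(3)])
E
```

```text
676 38.844332398701 ((49.61064529418945, 0.35443878173828125), (55.082035064697266, 93.02276611328125), 89.52819061279297) [[2.9000000953674316, -26.799999237060547], [95.9000015258789, -27.600000381469727], [96.30000305175781, 27.5], [3.299999952316284, 28.299999237060547]]
tilt rel [ 9.38344993e-03 -5.97772677e-04  3.81183536e+01]
ramp Y [-49.54399028  52.7892735 ] S min 1.6936438232930346 -1.132787310797049
12.6417 -0.0013215080951489513 [[0.42, -0.21, -0.27], [0.42, -0.21, -0.27], [0.42, -0.21, -0.27]]
```

View pics/w4.png

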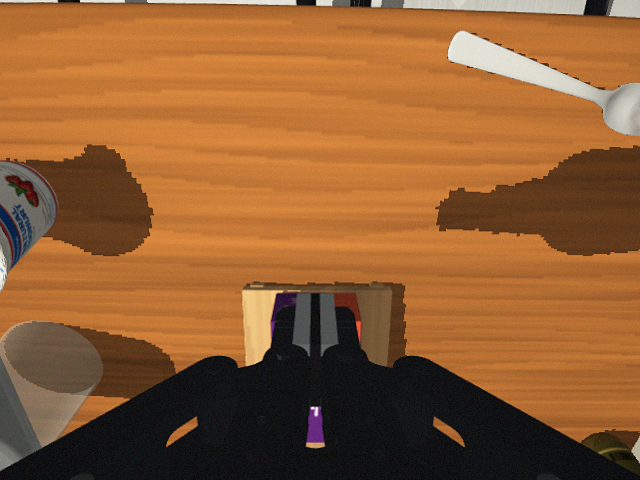

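```bash
cat > push.py <<'E'
from h import *
a=att(HEAD,10); N=13; Y=0.8
goto(ramp(-40,60,Y),a); line_to(ramp(-40,N,Y),rate=80); hold(0.2)
h=np.radians(HEAD);t=np.radians(10)
u=np.array([np.cos(t)*np.cos(h),np.cos(t)*np.sin(h),np.sin(t)])
f0=current_force().copy()
def F(): return -float((current_force()-f0)@u)
log=[]; s=-40; ok=True
while s<115:
    s+=5; line_to(ramp(s,N,Y),rate=50); f=F(); log.append((s,round(f,1)))
    if f>8: ok=False; break
print(log); log=[]
if ok:
    best=0
    while s<155:
        s+=0.25; line_to(ramp(s,N,Y),rate=8); f=F()
        if f>3.5:
            hold(0.1); f=F()
        log.append((s,round(f,1)))
        if f>9: break
    print(log[::8],log[-12:])
    g=[]
    for _ in range(8):
        hold(0.1); f=F(); g.append(round(f,1))
        if f>13: s-=0.2; line_to(ramp(s,N,Y),rate=8)
        elif f<7.5: s+=0.15; line_to(ramp(s,N,Y),rate=8)
    print("held",g,s)
    print(current_tool_pos(),current_time_s())
E
python3 push.py
```

```text
[(-35, 0.8), (-30, 0.8), (-25, 0.9), (-20, 0.3), (-15, 1.6), (-10, 0.2), (-5, 0.2), (0, 2.0), (5, 1.5), (10, 0.7), (15, 0.7), (20, -0.3), (25, 1.2), (30, 0.7), (35, 0.5), (40, 1.3), (45, 0.5), (50, 1.6), (55, 0.2), (60, 1.0), (65, 0.7), (70, 0.4), (75, 1.1), (80, 0.9), (85, 0.7), (90, 0.8), (95, 1.0), (100, 2.0), (105, 0.7), (110, 1.1), (115, 0.2)]
[(115.25, 0.4), (117.25, 2.9), (119.25, 1.5), (121.25, 1.6), (123.25, 3.1), (125.25, 2.5), (127.25, 1.9), (129.25, 1.8), (131.25, 7.4)] [(129.5, 2.4), (129.75, 2.9), (130.0, 3.2), (130.25, 5.9), (130.5, 7.2), (130.75, 6.6), (131.0, 6.3), (131.25, 7.4), (131.5, 7.9), (131.75, 8.9), (132.0, 8.6), (132.25, 10.0)]
held [9.2, 8.1, 9.2, 9.2, 9.3, 8.7, 9.8, 9.3] 132.25
[596.79307393 -72.03346113  61.2945276 ] 40.725
```

```bash
python3 - <<'E'
from h import *
a=att(HEAD,10)
line_to(ramp(128,13,.8),rate=15); line_to(ramp(60,13,.8),rate=80); line_to(ramp(60,90,.8),rate=120); goto(ramp(-60,130),a)
c,W=snap("top","t5.png"); P=W[120:290,270:370].reshape(-1,3); I=c["img"][120:290,270:370].reshape(-1,3).astype(int)
h=np.radians(HEAD);t=np.radians(10); d=P-np.array([*FOOT,Z0]); X=d[:,0]*np.cos(h)+d[:,1]*np.sin(h); Y=-d[:,0]*np.sin(h)+d[:,1]*np.cos(h)
S=X*np.cos(t)+d[:,2]*np.sin(t); N=-X*np.sin(t)+d[:,2]*np.cos(t)
m=(N>30)&(N<46)&(S>100)&(S<194)&(abs(Y)<36); Q=np.c_[S,Y][m].astype(np.float32); print(m.sum(),cv2.boxPoints(cv2.minAreaRect(Q)).round(1).tolist(),np.median(N[m]),current_time_s())
cv2.imwrite('pics/c5.png',cv2.resize(cv2.imread('pics/t5.png')[110:300,240:400],(480,570)))
E
```

```text
728 [[138.60000610351562, -29.899999618530273], [193.8000030517578, -30.0], [194.0, 25.100000381469727], [138.6999969482422, 25.299999237060547]] 38.378938499425274 43.575
```

View pics/c5.png

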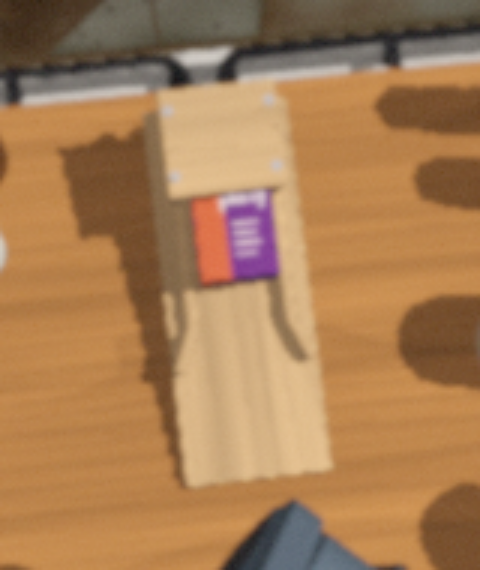

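The picture shows the carton straight between the rails and under the hood. Its trailing end is about 139 mm up the slope, so its leading end is at about 231 to 233 mm, where the force rose hard. I'm handing the job in.

```bash
python3 -c "
from rig import *
print(job_done())"
```

```text
the job is handed in; nothing more can be done
None
```

The job is handed in, with no verdict returned: the carton was pushed up to the top stop, held there with about 9 N on the pusher for 0.8 s, and left straight on the slope under the hood.

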